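Open the sliding door past its spring peg

ROBOT

A 6-joint arm with a two-finger parallel gripper is mounted at the origin on the work surface. World frame = base frame: x ahead of the robot, y to its left, z up, the work surface at z = 0. Lengths are in m, angles in rad, forces in N, time in s.
With the tool pointing down it reaches from about 0.375 to 0.975 m from the base axis. Payload 3.8 kg.
Tool frame: the origin (TCP) lies on the mounting face of the last link; the fingertips stand 173 mm ahead of it and the grasp point (between the pads) lies 155 mm ahead of it; x points along the fingers, y is the direction in which the jaws open and shut, and the axes are right-handed (so a half turn about x gives the same grasp; the last joint's range is limited). The gripper opens to 85 mm and grips with 20 to 120 N. Pads are 22 mm wide; open, the fingers measure 114 mm over their backs; the gripper's body (76 mm by 85 mm) begins 54 mm behind the grasp point. The pads swing forward as they close: fully open they stand 13 mm farther back than shut.
Start: joints at [-1.176, 0.264, 1.604, -0, 1.274, -0.037], TCP at [0.282, -0.613, 0.405] pointing down, gripper open.
Joint ranges: [-2.63, 2.63], [-0.94, 2.18], [0.31, 2.57], [-1.31, 4.45], [0, 2.66], [-2.55, 2.55]. Speed limits (rad/s): [2.57, 2.57, 3.14, 3.14, 3.14, 3.14].

INTERFACE

Orientations are given as a rotation vector (axis times angle).
In Python, from plant import sensors, eyes, env gives the robot as it stands.
- The arm moves only by the shell command python3 -m pendant 'ROWS' [OPENING] [FORCE]. ROWS is JSON, a list that holds one entry, the list of rows, each a list of 6 numbers: the shift along the tool's x, y, z scaled (see below), then the turn, a rotation vector about the tool's x, y, z scaled (see below). In form: [[[dx, dy, dz, wx, wy, wz], ...]]. A call has 1 to 20 rows; each row is the pose to reach, as a shift and turn from the pose commanded when the call began, along the tool's axes at that moment; what a row does not reach only later rows make up. The controller multiplies each number of a shift by 0.5 m and each number of a turn by 60 degrees. A row lasts 1/12 s, in which the tool goes at most 41.7 mm and 7.16 degrees, less where a joint would pass 70% of its speed; a pose out of reach is approached as far as the arm can. A call with a number of a shift or a turn outside -1 to 1 is refused whole. A call with a gripper value outside its range is refused whole. OPENING is the opening, from -1 (shut) to 1 (fully open), so that 0 is half open, set as the call begins (- or left out, the last holds). The fingers move at their own pace and stop on an object; FORCE is the grip in N (left out, the last holds). Time passes only in rows, so rows that repeat a pose let the fingers close. It gives the time, the measured TCP pose, the force and the opening at its end, in the units of the state.
- sensors.read_state(): the state, without advancing time (a new reading comes with each control period).
- eyes.capture(name): name is "scene" or "top"; returns a dict with "pixels" (420x560x3 uint8, blue, green, red), "vfov" (degrees; the focal length in pixels is half the picture's height over the tangent of half this angle, whatever the lens; pixels are square), "cx", "cy" (the principal point, pixels), "R" (3x3) and "t" (3): a world point X has camera coordinates R X + t. Camera axes: x right, y down, z forward; pixel columns grow to the right and rows downward; lengths in m; the calibration is good to about 2 mm. A picture is of the moment at which its call begins. There is no depth.
- env.job_done(): hands the job in, once; it reports no verdict.
The state is a dict: "time_s": time; "joints": joint angles; "joint_vel": joint speeds; "joint_torque": joint torques, N m; "ee_pos": TCP position; "tcp_rot": TCP orientation; "force": force on the tool from outside, world axes, zero at the start; "moment": the same for the moment, N m; "finger_gap": finger opening in m.
Only numpy, scipy, OpenCV 4.12 (cv2) and the standard library are available. Lean on these libraries where they do the work, as an engineer would, in place of code of your own. Each camera call takes 0.05 s, during which the arm holds its last target. There are 200 camera calls.

TASK

Open the sliding door of the low oak box: with a fingertip press the steel spring plate down so that its peg drops out of the way, and keep it down while you push the door's upright tab past the peg. Push the door on until it is fully open, then take the hand away so that the plate has sprung up again behind the tab. Only press and push; do not pick up or shift the ramekins, the spice jar or anything else standing around.

Things in the scene. Friction and masses are not known exactly. Their poses are not given: they have to be found in the camera images.
- unit: low oak-veneer box, 263 (own x, from -145 to +118) by 420 (own y) by 120 high, fixed; origin on its underside, half-way along y, z up. Own x points away from the robot, own y is the way the door opens; it stands turned up to about 0.3 rad. Compartment between front ledge and rear board, its -y half covered by the sliding door. Ramekins and a spice jar stand on the rear board
- unit_ledge (a point): point on the bare flat top of the box's front ledge (the strip nearest the robot, 77 wide, 420 long, top 120 above the table), half-way along it; axes as the box's. All heights of plate, peg and tab are given above this top
- door (a joint): white plastic sliding door: 0 = shut, 0.150 m = fully open at its end stop; slides along the box's +y, friction about 1.5 N, no spring. Starts at 0 to 0.007. The peg blocks it at about 0.010 unless the spring plate is pressed; it has wholly passed the peg from 0.035 on
- tab_face (a point): on the door's upright pull tab, a plate 115 wide (own x), 12 thick (y), 35 tall over the front ledge: point on its flat push face (facing the box's -y), on the finger lane, 34 above the ledge (tab spans 20 to 55 above the ledge). Push it in the box's +y to open. Moves with the door; axes as the box's
- plate (a joint): steel spring plate let into the front ledge: 0 = up, 0.014 m = fully pressed; takes 3 N at first, 6.5 N fully pressed, springs back by itself. From 0.007 on its peg clears the tab's lower edge; about 0.011 is a safe depth
- plate_press (a point): point on the plate's flat top, on the finger lane, 44 to 51 to the -y side of the tab's push face at the start; moves with the plate, axes as the box's. From it the plate reaches 50 to -y, 115 to +y, 23 to -x, 43 to +x. Top 16 above the ledge when up, 2 when pressed. It runs on under the tab: one fingertip can hold it down and push the tab along; past its +y end is bare ledge
- peg_top (a point): top centre of the round steel peg (dia 12, 11 tall) standing on the spring plate, 34 to the +x side of the finger lane and in front of the tab; it goes down with the plate and comes up behind the tab once that has passed and the plate is let go
- ramekin_low_mid (a point): bystander: lower of the two stacked white ceramic ramekins (dia 82, 45 high); point at its centre
- ramekin_top_mid (a point): bystander: upper of the two stacked ramekins (dia 82, 45 high); point at its centre
- spice_jar_mid (a point): bystander: small round spice jar with steel cap (dia 44, 75 high); point at its centre
- timer_mid (a point): bystander: round white kitchen timer (dia 44, 38 high) standing on the front ledge near its +y end; point at its centre
- tin_mid (a point): bystander: empty steel tin (dia 72, 55 high) inside the compartment; point at its centre
- mould_mid (a point): bystander: blue silicone mould (dia 76, 35 high) inside the compartment; point at its centre
- jug_mid (a point): bystander: glass measuring jug with handle (dia 90, 125 high) on the table; point at its centre
- spatula: bystander: wooden spatula lying on the table left of the box; origin at its underside

How it is judged:
By the outcome, as a careful person would: the job done as asked, in the order asked, and still so for the second after the job is handed in, with the robot touching nothing.
It also fails if it takes over 42 s, if anything falls off the work surface, if the arm or the gripper's body presses on something with over 40 N, if the wrist force passes 120 N, or if a joint passes its speed limit or range.

## Working session

There is one attempt and no reset: what is moved stays moved. The work goes in short steps, Python scripts to look and compute and a shell command to move; the robot and the scene stay as the last step left them, time stands still between calls to the robot, and variables do not carry over. Pictures are saved under pics/ and viewed, about 8 in all and at most 12, crops included, and the job is handed in when it is done.

```bash
ls; mkdir -p pics; cat > h.py <<'E'
import numpy as np,cv2
from plant import sensors,eyes,env
def K(c):
    f=210/np.tan(np.radians(c["vfov"])/2);return f
def ray(c,u,v,z):
    f=K(c);d=np.array([(u-c["cx"])/f,(v-c["cy"])/f,1]);R=np.array(c["R"]);t=np.array(c["t"])
    o=-R.T@t;w=R.T@d;return o+w*(z-o[2])/w[2]
def proj(c,X):
    p=np.array(c["R"])@np.array(X)+np.array(c["t"]);return p[:2]/p[2]*K(c)+[c["cx"],c["cy"]]
E
python3 - <<'E'
from h import *
import pickle
C={}
for n in("scene","top"):
    C[n]=eyes.capture(n);cv2.imwrite(f"pics/{n}0.png",C[n]["pixels"])
    c=C[n];print(n,c["vfov"],c["cx"],c["cy"],-np.array(c["R"]).T@c["t"])
pickle.dump(C,open("c0.pkl","wb"))
s=sensors.read_state();print({k:np.round(v,3) for k,v in s.items()})
E
```

```text
pics
scene 51.046921271030065 279.8592281838948 205.76512420996934 [ 1.29476173 -0.17582162  0.99137127]
top 46.9243976512925 281.69121165370376 208.61597977917555 [0.45756863 0.00894668 1.52826526]
{'time_s': np.float64(0.1), 'joints': array([-1.176,  0.265,  1.605,  0.   ,  1.274, -0.037]), 'joint_vel': array([ 0.   , -0.003, -0.005, -0.001, -0.   ,  0.001]), 'joint_torque': array([ 1.0000e-03, -5.1671e+01, -3.6859e+01, -0.0000e+00,  6.0000e-03,
        0.0000e+00]), 'ee_pos': array([ 0.282, -0.613,  0.403]), 'tcp_rot': array([ 1.983,  0.437, -1.984]), 'force': array([-0.495,  0.303, -0.081]), 'moment': array([-0.029, -0.001,  0.053]), 'finger_gap': np.float64(0.086)}
```

View pics/scene0.png

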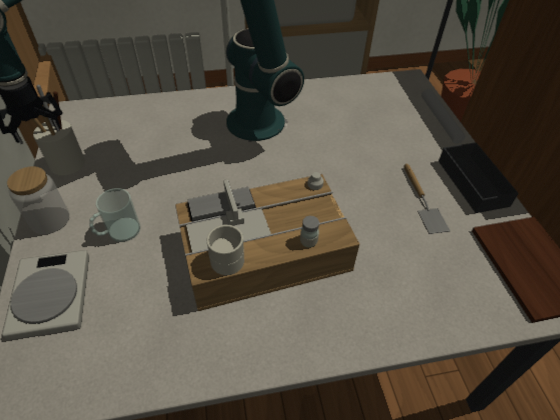

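View pics/top0.png

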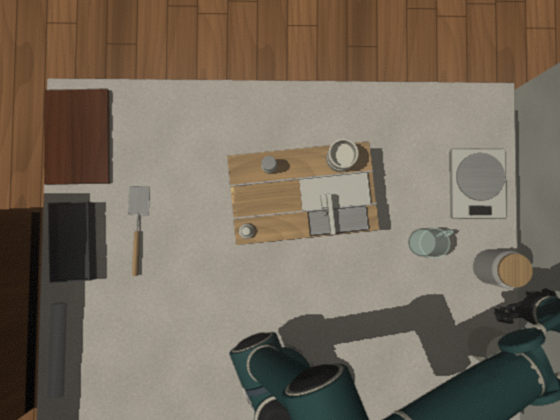

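The scene view shows the box with the door tab at about (232,197) and the plate left of it. In the top view the box corners are roughly (228,155), (368,142), (380,231) and (235,244), the tab is at about (330,214), and the timer at (247,230). Next I'll enlarge the box in both views.

```bash
python3 - <<'E'
from h import *
import pickle
C=pickle.load(open("c0.pkl","rb"))
a=C["top"]["pixels"][135:255,220:390];cv2.imwrite("pics/topc.png",cv2.resize(a,None,fx=4.7,fy=4.7,interpolation=cv2.INTER_CUBIC)) 
a=C["scene"]["pixels"][165:305,170:365];cv2.imwrite("pics/scenec.png",cv2.resize(a,None,fx=4,fy=4,interpolation=cv2.INTER_CUBIC))
for p in [(228,155),(368,142),(380,231),(235,244)]: print(p,ray(C["top"],*p,.12).round(4))
E
```

```text
(228, 155) [0.6874 0.1561 0.12  ]
(368, 142) [ 0.7291 -0.2547  0.12  ]
(380, 231) [ 0.4679 -0.289   0.12  ]
(235, 244) [0.4275 0.1326 0.12  ]
```

View pics/topc.png

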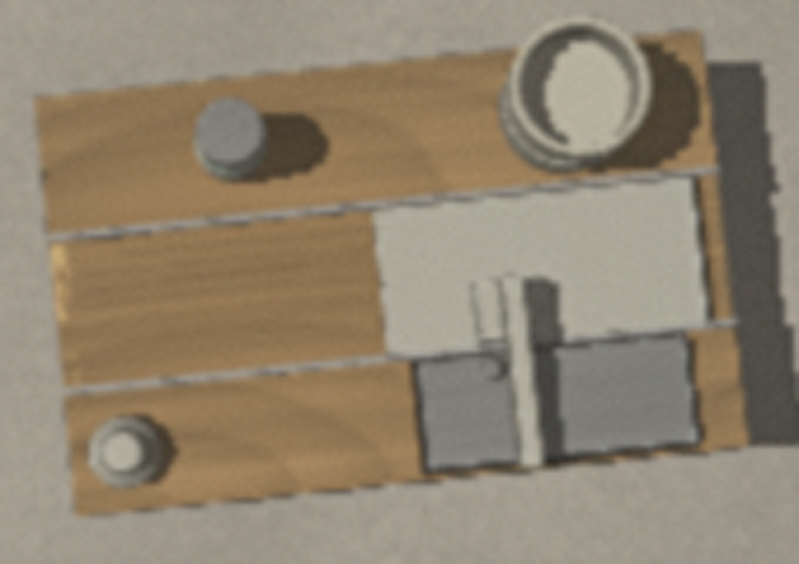

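View pics/scenec.png

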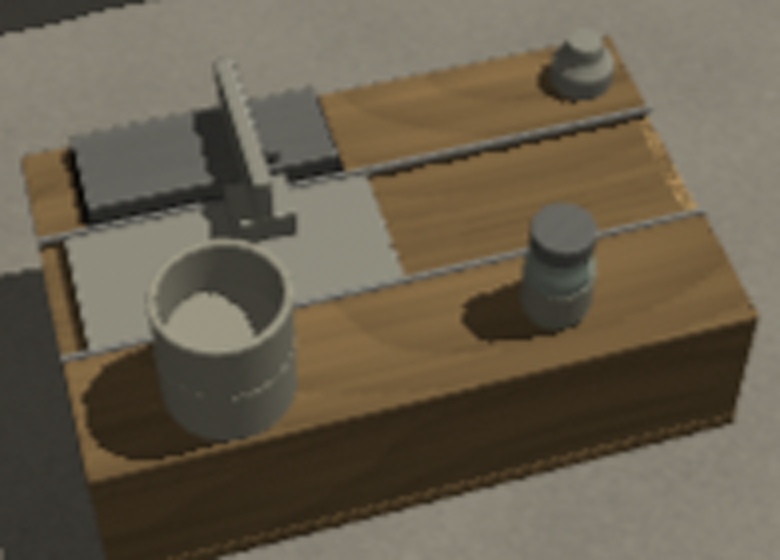

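The top crop gives box corners at about (36,97), (703,32), (747,445) and (77,515), and plate corners (415,363), (688,335), (697,443) and (427,470). The tab's top runs along x 505–540. The peg is at about (493,367), to the left of the tab, as expected.

```bash
cat >> h.py <<'E'
def topc(c,u,v,z): return ray(c,220+(u+.5)/4.7-.5,135+(v+.5)/4.7-.5,z)
def scc(c,u,v,z): return ray(c,170+(u+.5)/4-.5,165+(v+.5)/4-.5,z)
E
python3 - <<'E'
from h import *
import pickle
C=pickle.load(open("c0.pkl","rb"));T=C["top"];S=C["scene"]
loc=np.array([[118,210],[118,-210],[-145,-210],[-145,210]])/1000
B=np.array([topc(T,*p,.12)[:2] for p in [(36,97),(703,32),(747,445),(77,515)]])
lc=loc.mean(0);bc=B.mean(0);a=loc-lc;b=B-bc
th=np.arctan2((a[:,0]*b[:,1]-a[:,1]*b[:,0]).sum(),(a*b).sum())
R=np.array([[np.cos(th),-np.sin(th)],[np.sin(th),np.cos(th)]]);o=bc-R@lc
print("yaw",th,"o",o,"res mm",((B-o-a*0-(R@loc.T).T)*1000).round(1).tolist())
L=lambda X:((R.T@(X[:2]-o))*1000).round(1)
print("scene corners .12");
for p in [(755,317),(90,480),(610,38),(22,157)]: print(L(scc(S,*p,.12)))
print("plate top view"); 
for p in [(415,363),(688,335),(697,443),(427,470)]: print(L(topc(T,*p,.136)))
print("plate scene")
for p in [(320,90),(340,158),(88,207),(68,140)]: print(L(scc(S,*p,.136)))
print("tab top: face -y far/near, +y", [L(topc(T,*p,.175)) for p in[(522,278),(541,463),(505,277),(518,465)]])
print("tab scene top",[L(scc(S,*p,.175)) for p in[(215,65),(232,58),(250,185),(270,180)]])
print("peg",L(topc(T,493,363,.147)))
print("timer",L(topc(T,124,450,.158)))
np.savez("box.npz",th=th,o=o)
E
```

```text
yaw 0.10750667512258154 o [ 0.59275073 -0.06232405] res mm [[-0.9, -0.9], [-1.7, 0.3], [1.8, 1.9], [0.9, -1.2]]
scene corners .12
[116.5 208. ]
[ 117.  -205.9]
[-142.1  209.8]
[-142.9 -207.8]
plate top view
[-72.4  -7.7]
[ -72.1 -176.3]
[-138.6 -174.6]
[-138.3   -8.2]
plate scene
[-133.4   -5.5]
[-69.4  -8.5]
[ -73.1 -173.4]
[-134.5 -176.4]
tab top: face -y far/near, +y [array([-29.8, -74. ]), array([-140.7,  -73.5]), array([-28.2, -63.9]), array([-140.5,  -59.8])]
tab scene top [array([-137.2,  -74.2]), array([-140.6,  -62.1]), array([-28.6, -75.7]), array([-29.2, -62.9])]
peg [-77.6 -54.2]
timer [-107.8  173.5]
```

```bash
cat >> h.py <<'E'
from scipy.spatial.transform import Rotation as Ro
def box():
    b=np.load("box.npz");th=float(b["th"]);o=b["o"];return th,o,np.array([[np.cos(th),-np.sin(th)],[np.sin(th),np.cos(th)]])
def plan(lx,ly,tipz,jaw_x=True):
    "units of move (scaled) from current measured pose to fingertip at box-frame lx,ly, height tipz, tool down"
    th,o,R=box();s=sensors.read_state();Rc=Ro.from_rotvec(s["tcp_rot"]).as_matrix()
    p=np.r_[o+R@[lx,ly],tipz+.173]
    c=np.r_[R[:,0 if jaw_x else 1],0]
    best=None
    for sg in(1,-1):
        X=np.array([0,0,-1.]);Y=sg*c;G=np.c_[X,Y,np.cross(X,Y)]
        w=Ro.from_matrix(Rc.T@G).as_rotvec()
        if best is None or np.linalg.norm(w)<np.linalg.norm(best):best=w
    print("pos",s["ee_pos"].round(4),"F",s["force"].round(2),"t",s["time_s"])
    print("target",p.round(4),"shift",(Rc.T@(p-s["ee_pos"])/.5).round(4),"turn",(np.degrees(best)/60).round(4))
def where():
    th,o,R=box();s=sensors.read_state();M=Ro.from_rotvec(s["tcp_rot"]).as_matrix();t=s["ee_pos"]+M[:,0]*.173
    print("tip box",((R.T@(t[:2]-o))*1000).round(1),"z",(t[2]*1000).round(1),"axes xdown",M[:,0].round(3),"y in box",np.r_[R.T@M[:2,1]].round(3),"F",s["force"].round(2),"t",s["time_s"])
E
python3 -c "
from h import *
where();plan(-.115,-.115,.215);plan(-.115,-.115,.215,False);print(Ro.from_rotvec(sensors.read_state()['tcp_rot']).as_matrix().round(3))"
```

```text
tip box [-367.8 -513.6] z 230.5 axes xdown [-0.001  0.002 -1.   ] y in box [ 0.319 -0.948] F [-0.5   0.3  -0.08] t 0.1
pos [ 0.2824 -0.6128  0.4035] F [-0.5   0.3  -0.08] t 0.1
target [ 0.4908 -0.189   0.388 ] shift [ 0.0322 -0.5953 -0.7332] turn [-1.1903 -0.0013  0.0017]
pos [ 0.2824 -0.6128  0.4035] F [-0.5   0.3  -0.08] t 0.1
target [ 0.4908 -0.189   0.388 ] shift [ 0.0322 -0.5953 -0.7332] turn [3.097e-01 2.000e-04 2.000e-03]
[[-0.001  0.419 -0.908]
 [ 0.002 -0.908 -0.419]
 [-1.    -0.002 -0.   ]]
```

```bash
python3 -m pendant '[[[0.01,-0.3,-0.37,-0.5,0,0],[0.01,-0.3,-0.37,-0.5,0,0],[0.01,-0.3,-0.37,-0.5,0,0],[0.01,-0.3,-0.37,-0.5,0,0],[0.01,-0.3,-0.37,-0.5,0,0],[0.01,-0.3,-0.37,-0.5,0,0],[0.032,-0.595,-0.733,-1,0,0],[0.032,-0.595,-0.733,-1,0,0],[0.032,-0.595,-0.733,-1,0,0],[0.032,-0.595,-0.733,-1,0,0],[0.032,-0.595,-0.733,-1,0,0],[0.032,-0.595,-0.733,-1,0,0],[0.032,-0.595,-0.733,-1,0,0],[0.032,-0.595,-0.733,-1,0,0],[0.032,-0.595,-0.733,-1,0,0],[0.032,-0.595,-0.733,-1,0,0]]]' -1 20; python3 -c "
from h import *
where();plan(-.115,-.110,.165);print(sensors.read_state()['finger_gap'])"
```

```text
time_s: 1.43
ee_pos: [0.4904, -0.1904, 0.3885]
tcp_rot: [1.277, 1.164, -1.278]
force: [-0.1, -1.2, 0.1]
finger_gap: -0.0003
tip box [-115.6 -116.4] z 215.5 axes xdown [-0.001 -0.    -1.   ] y in box [ 0.98  -0.199] F [-0.11 -1.22  0.08] t 1.4333
pos [ 0.4904 -0.1904  0.3885] F [-0.11 -1.22  0.08] t 1.4333
target [ 0.4902 -0.184   0.338 ] shift [ 0.101  -0.0015 -0.0127] turn [-0.1914  0.0003  0.0005]
-0.0002719494616190745
```

```bash
python3 -m pendant '[[[0.06,0,-0.003,-0.19,0,0],[0.08,0,-0.003,-0.19,0,0],[0.1,0,-0.003,-0.19,0,0],[0.11,0,-0.003,-0.19,0,0],[0.11,0,-0.003,-0.19,0,0],[0.11,0,-0.003,-0.19,0,0]]]'; python3 - <<'E'
from h import *
where()
for n in("top","scene"):
    c=eyes.capture(n)
    if n=="scene":a=c["pixels"][155:275,160:320];cv2.imwrite("pics/s1.png",cv2.resize(a,None,fx=4.5,fy=4.5,interpolation=cv2.INTER_CUBIC))
    else:
        a=c["pixels"][135:255,220:390];cv2.imwrite("pics/t1.png",cv2.resize(a,None,fx=4.7,fy=4.7,interpolation=cv2.INTER_CUBIC))
E
```

```text
time_s: 1.93
ee_pos: [0.491, -0.1886, 0.334]
tcp_rot: [1.132, 1.257, -1.132]
force: [0.3, -0.0, 0.8]
finger_gap: 0.0001
tip box [-114.7 -114.7] z 161.0 axes xdown [ 0. -0. -1.] y in box [ 1.    -0.003] F [ 0.33 -0.03  0.78] t 1.9333
```

View pics/s1.png

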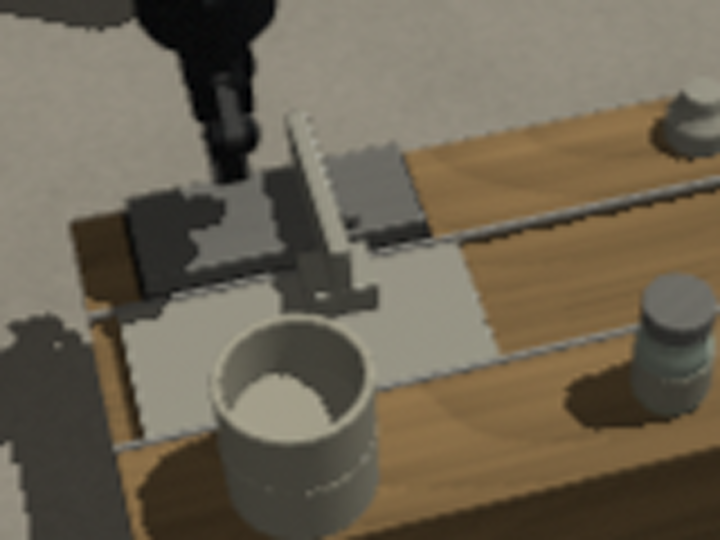

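The closed fingertip hangs at about (230,180), above the plate and to the -y side of the tab (tab around x=320). It is on the lane, so I'll lower it and watch the force.

```bash
python3 -m pendant '[[[0.02,0,0,0,0,0],[0.03,0,0,0,0,0],[0.04,0,0,0,0,0],[0.044,0,0,0,0,0],[0.044,0,0,0,0,0]]]'; python3 -c "
from h import *
where()"; python3 -m pendant '[[[0.006,0,0,0,0,0],[0.01,0,0,0,0,0],[0.014,0,0,0,0,0],[0.014,0,0,0,0,0],[0.014,0,0,0,0,0]]]';python3 -c "
from h import *
where()"
```

```text
time_s: 2.45
ee_pos: [0.4906, -0.1877, 0.3106]
tcp_rot: [1.13, 1.26, -1.131]
force: [0.2, -0.0, 0.2]
finger_gap: -0.0002
tip box [-115.3 -113.5] z 137.6 axes xdown [-0.002  0.001 -1.   ] y in box [ 1. -0.] F [ 0.17 -0.    0.2 ] t 2.45
time_s: 2.87
ee_pos: [0.4912, -0.188, 0.3051]
tcp_rot: [1.13, 1.257, -1.13]
force: [-1.1, 1.2, 3.5]
finger_gap: -0.0001
tip box [-114.4 -114.1] z 132.1 axes xdown [ 0.001 -0.    -1.   ] y in box [ 1. -0.] F [-1.05  1.18  3.47] t 2.8667
```

Contact comes at the expected height: 3.5 N with the tip at 132 mm. Next I press to about 125 mm, roughly 11 mm of plate travel.

```bash
python3 -m pendant '[[[0.006,0,0,0,0,0],[0.01,0,0,0,0,0],[0.015,0,0,0,0,0],[0.015,0,0,0,0,0],[0.015,0,0,0,0,0],[0.015,0,0,0,0,0]]]';python3 -c "
from h import *
where()"
```

```text
time_s: 3.37
ee_pos: [0.4912, -0.1881, 0.2975]
tcp_rot: [1.13, 1.257, -1.13]
force: [-0.4, 0.6, 4.7]
finger_gap: -0.0001
tip box [-114.3 -114.2] z 124.5 axes xdown [ 0.001 -0.    -1.   ] y in box [ 1. -0.] F [-0.38  0.55  4.74] t 3.3667
```

```bash
python3 -m pendant '[[[0,0,-0.01,0,0,0],[0,0,-0.02,0,0,0],[0,0,-0.03,0,0,0],[0,0,-0.04,0,0,0],[0,0,-0.05,0,0,0],[0,0,-0.06,0,0,0],[0,0,-0.07,0,0,0],[0,0,-0.08,0,0,0],[0,0,-0.08,0,0,0],[0,0,-0.08,0,0,0]]]';python3 -c "
from h import *
where()"
```

```text
time_s: 4.2
ee_pos: [0.4866, -0.1474, 0.2973]
tcp_rot: [1.13, 1.258, -1.129]
force: [0.9, -1.5, 4.5]
finger_gap: 0.0001
tip box [-114.6  -73.2] z 124.3 axes xdown [ 0.  0. -1.] y in box [1. 0.] F [ 0.89 -1.48  4.52] t 4.2
```

Only about 1.5 N against the push, so the tab is moving and nothing is jammed. I'll continue.

```bash
python3 -m pendant '[[[0,0,-0.01,0,0,0],[0,0,-0.02,0,0,0],[0,0,-0.03,0,0,0],[0,0,-0.04,0,0,0],[0,0,-0.05,0,0,0],[0,0,-0.06,0,0,0],[0,0,-0.07,0,0,0],[0,0,-0.076,0,0,0],[0,0,-0.076,0,0,0],[0,0,-0.076,0,0,0]]]';python3 - <<'E'
from h import *
where()
c=eyes.capture("scene");a=c["pixels"][155:275,160:320];cv2.imwrite("pics/s2.png",cv2.resize(a,None,fx=4.5,fy=4.5,interpolation=cv2.INTER_CUBIC))
E
```

```text
time_s: 5.03
ee_pos: [0.4826, -0.1098, 0.2973]
tcp_rot: [1.13, 1.258, -1.129]
force: [0.9, -2.8, 5.3]
finger_gap: -0.0001
tip box [-114.6  -35.3] z 124.3 axes xdown [ 0.  0. -1.] y in box [1. 0.] F [ 0.87 -2.84  5.35] t 5.0333
```

View pics/s2.png

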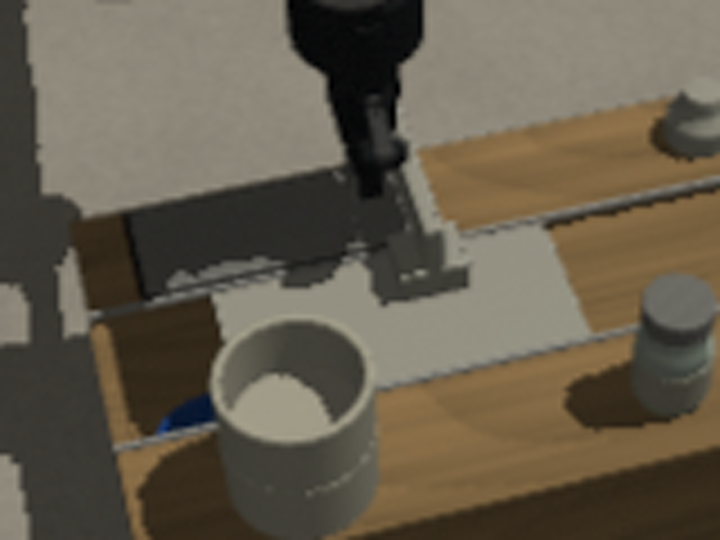

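The tab, around (430,215), is past the peg, the hand is behind it and the door is about 50 mm open. I'll back off 2 mm, lift the tip to about 32 mm above the ledge so the plate rises behind the tab, then push on.

```bash
python3 -m pendant '[[[0,0,0.004,0,0,0],[-0.015,0,0.004,0,0,0],[-0.03,0,0.004,0,0,0],[-0.045,0,0.004,0,0,0],[-0.056,0,0.004,0,0,0],[-0.056,0,0,0,0,0],[-0.056,0,-0.012,0,0,0],[-0.056,0,-0.024,0,0,0],[-0.056,0,-0.036,0,0,0],[-0.056,0,-0.048,0,0,0],[-0.056,0,-0.06,0,0,0],[-0.056,0,-0.072,0,0,0],[-0.056,0,-0.084,0,0,0],[-0.056,0,-0.096,0,0,0],[-0.056,0,-0.108,0,0,0],[-0.056,0,-0.12,0,0,0],[-0.056,0,-0.132,0,0,0],[-0.056,0,-0.144,0,0,0],[-0.056,0,-0.156,0,0,0],[-0.056,0,-0.164,0,0,0]]]';python3 -c "
from h import *
where()"
```

```text
time_s: 6.75
ee_pos: [0.4736, -0.0281, 0.325]
tcp_rot: [1.13, 1.259, -1.13]
force: [-0.7, -1.7, 0.5]
finger_gap: 0.0001
tip box [-114.9   46.8] z 152.0 axes xdown [-0.001  0.    -1.   ] y in box [ 1. -0.] F [-0.72 -1.72  0.52] t 6.75
```

```bash
python3 -m pendant '[[[0,0,-0.006,0,0,0],[0,0,-0.012,0,0,0],[0,0,-0.018,0,0,0],[0,0,-0.022,0,0,0],[0,0,-0.022,0,0,0],[0,0,-0.022,0,0,0]]]';python3 -c "
from h import *
where()";python3 -m pendant '[[[0,0,-0.003,0,0,0],[0,0,-0.006,0,0,0],[0,0,-0.008,0,0,0],[0,0,-0.008,0,0,0],[0,0,-0.008,0,0,0]]]';python3 -c "
from h import *
where()"
```

```text
time_s: 7.25
ee_pos: [0.4729, -0.0177, 0.3252]
tcp_rot: [1.131, 1.258, -1.129]
force: [0.9, -0.2, -0.0]
finger_gap: -0.0001
tip box [-114.3   57.3] z 152.2 axes xdown [ 0.001  0.001 -1.   ] y in box [ 1. -0.] F [ 0.92 -0.17 -0.04] t 7.25
time_s: 7.67
ee_pos: [0.4727, -0.016, 0.3254]
tcp_rot: [1.125, 1.253, -1.131]
force: [1.6, -11.1, -1.9]
finger_gap: 0.0
tip box [-114.2   57.8] z 152.4 axes xdown [ 0.002 -0.006 -1.   ] y in box [1.    0.001] F [  1.56 -11.13  -1.86] t 7.6667
```

At 57.8 mm the tip stops with 11 N against it. The door started about 6–7 mm open (50 mm from press point to tab, against 44–51), so this agrees with the end stop. One more nudge, then back off and leave upward.

```bash
python3 -m pendant '[[[0,0,-0.003,0,0,0],[0,0,-0.006,0,0,0],[0,0,-0.006,0,0,0]]]';python3 -c "
from h import *
where()"; python3 -m pendant '[[[0,0,0.01,0,0,0],[0,0,0.03,0,0,0],[0,0,0.04,0,0,0],[-0.06,0,0.04,0,0,0],[-0.12,0,0.04,0,0,0],[-0.18,0,0.04,0,0,0],[-0.24,0,0.04,0,0,0],[-0.24,0,0.1,0,0,0],[-0.24,0,0.2,0,0,0],[-0.24,0,0.3,0,0,0],[-0.24,0,0.4,0,0,0],[-0.24,0,0.5,0,0,0],[-0.24,0,0.6,0,0,0],[-0.24,0,0.6,0,0,0],[-0.24,0,0.6,0,0,0],[-0.24,0,0.6,0,0,0],[-0.24,0,0.6,0,0,0]]]'; python3 - <<'E'
from h import *
where()
T=eyes.capture("top");a=T["pixels"][135:255,220:390];cv2.imwrite("pics/t3.png",cv2.resize(a,None,fx=4.7,fy=4.7,interpolation=cv2.INTER_CUBIC))
S=eyes.capture("scene");a=S["pixels"][165:305,170:365];cv2.imwrite("pics/s3.png",cv2.resize(a,None,fx=4,fy=4,interpolation=cv2.INTER_CUBIC))
import pickle;pickle.dump({"top":T,"scene":S},open("c3.pkl","wb"))
E
```

```text
time_s: 7.92
ee_pos: [0.4726, -0.0149, 0.3254]
tcp_rot: [1.12, 1.249, -1.133]
force: [2.3, -22.3, -3.3]
finger_gap: -0.0002
tip box [-114.2   57.9] z 152.4 axes xdown [ 0.002 -0.012 -1.   ] y in box [1.    0.002] F [  2.35 -22.28  -3.29] t 7.9167
time_s: 9.33
ee_pos: [0.5039, -0.3093, 0.4447]
tcp_rot: [1.132, 1.259, -1.13]
force: [-0.3, 0.4, -0.0]
finger_gap: 0.0001
tip box [-114.9 -235.7] z 271.7 axes xdown [-0.001  0.002 -1.   ] y in box [ 1.    -0.001] F [-0.28  0.41 -0.05] t 9.3333
```

View pics/t3.png

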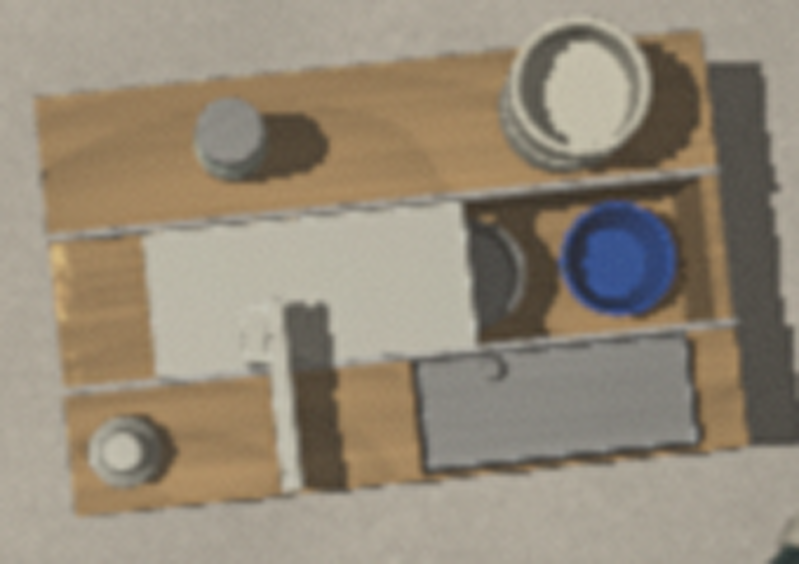

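View pics/s3.png

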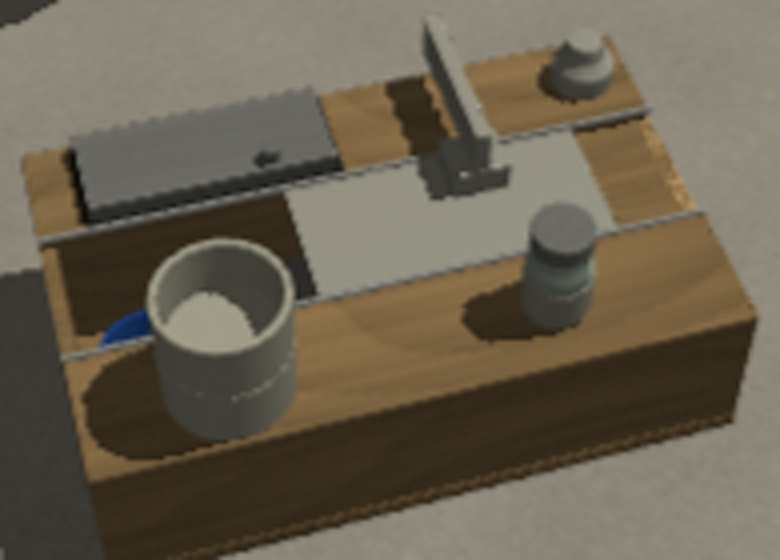

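The door is now far open, with the tab at about x=290 in the top crop. The plate's corners are back where they were at the start ((320,90) and (340,158) in the scene crop), and the ramekins, jar and timer look unmoved. I'll check the door travel and then hand in.

```bash
python3 - <<'E'
from h import *
import pickle
C=pickle.load(open("c3.pkl","rb"));D=pickle.load(open("c0.pkl","rb"));T=C["top"];th,o,R=box()
L=lambda X:((R.T@(X[:2]-o))*1000).round(1)
print("tab face",L(topc(T,300,488,.175)),"was",L(topc(T,541,463,.175)))
print("door edge",L(topc(T,149,300,.12))-L(topc(T,380,285,.12)))
for n,(y0,y1,x0,x1) in {"timer":(222,240,238,258),"jar":(150,175,258,280),"ramekins":(135,175,325,362)}.items():
    print(n,cv2.absdiff(T["pixels"][y0:y1,x0:x1],D["top"]["pixels"][y0:y1,x0:x1]).mean())
print("plate scene diff",cv2.absdiff(C["scene"]["pixels"][198:215,190:215],D["scene"]["pixels"][198:215,190:215]).mean())
env.job_done()
E
```

```text
tab face [-141.    70.6] was [-140.7  -73.5]
door edge [  5.  143.6]
timer 8.983333333333333
jar 8.777575757575757
ramekins 8.975225225225225
plate scene diff 4.385882352941176
the job is handed in; nothing more can be done
```

The sliding door is open to its end stop, the spring plate is back up behind the tab, and the job is handed in at about 9.4 s of the 42 s allowed.

**What I did:** I closed the fingers and pressed the plate about 11.5 mm on the finger lane, which took about 4.7 N. Holding it down, I pushed the tab past the peg to about 50 mm of door travel. I then lifted the tip so the plate rose, pushed the tab to its stop, backed off and withdrew the hand upward.

**Last checks:**
- **Door:** the tip stopped at 57.8 mm and did not move further as the push rose from 11 to 22 N. The pictures show about 144 mm of travel. With an estimated start of 6–7 mm, that makes about 150 mm, but the start position is inferred, not measured directly.
- **Plate:** its outline in the last pictures is where it was before pressing, with the peg visible behind the tab.
- **Hand:** it is clear of the box, and the remaining force reading is noise (under 0.5 N).
- **Bystanders:** the ramekins, jar and timer look unmoved in the last pictures. The pixel comparison was not conclusive: it differed by about 9 grey levels over all three patches. The even level suggests image noise or light, but I did not compare it with an untouched area. The tin, mould, jug and spatula were not compared.

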